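Hang the sole template on the drop-latch peg

ROBOT

A 6-joint arm with a two-finger parallel gripper is mounted at the origin on the work surface. World frame = base frame: x ahead of the robot, y to its left, z up, the work surface at z = 0. Lengths are in mm, angles in rad, forces in N, time in s.
With the tool pointing down it reaches from about 275 to 725 mm from the base axis. Payload 5.6 kg.
Tool frame: the origin (TCP) lies at the very end of the fingers, on their centre line; the grasp point (between the pads) lies 19 mm behind it; z points along the fingers, y is the direction in which the jaws open and shut (so a half turn about z gives the same grasp; the last joint's range is limited). The gripper opens to 85 mm and grips with 20 to 120 N. Pads are 22 mm wide; open, the fingers measure 114 mm over their backs; the gripper's body (76 mm by 85 mm) begins 54 mm behind the grasp point. The pads swing forward as they close: fully open they stand 13 mm farther back than shut.
Start: joints at [1.53, 0.255, 0.108, 0, -1.424, -0.285], TCP at [176.009, 521.07, 231.283] pointing down, gripper open.
Joint ranges: [-2.95, 2.95], [-1.21, 1.97], [-1.09, 1.5], [-2.87, 1.71], [-2.94, -0.07], [-3.05, 3.05]. Speed limits (rad/s): [2.57, 2.57, 3.14, 3.14, 3.14, 3.14].

INTERFACE

Orientations are given as a 3x3 rotation matrix whose columns are the frame's x, y, z axes.
In Python, from workcell import arm, open_gripper, grab, viewer, readout gives the robot as it stands. Calls block until the motion is done:
- arm.move_to(position, orientation): joint-space move of the TCP to a pose.
- arm.move_straight(position, rot=None, feed=150): straight line of the TCP; rot=None keeps the orientation; feed is the mean speed in mm/s.
- arm.move_joints(angles): joint-space move.
- open_gripper() and grab(grip_force=None): open the fingers fully, or close them until they stop; grip_force is the grip in N (None keeps the last).
- arm.hold(seconds).
- arm.inverse_kinematics(position, orientation): joint angles nearest the present ones, or None.
- viewer.camera(name): name is "scene" or "top" or "wrist"; returns a dict with "image" (400x640x3 uint8, red, green, blue), "range_z" (400x640 float32, mm along the optical axis (not along the pixel's ray), 0 where there is no reading), "vertical_fov" (degrees; the focal length in pixels is half the picture's height over the tangent of half this angle, whatever the lens; pixels are square), "cx", "cy" (the principal point, pixels), "dist_coeffs" ([k1, k2, p1, p2, k3] as OpenCV has them; the pictures are not rectified), "eye" and "rotation" of the camera in the world; the wrist camera has in their place "tool_from_camera" (4x4, takes a point from camera to tool coordinates, whose origin is the TCP and whose axes are the flange's). Camera axes: x right, y up, looking along -z (the intrinsics and any distortion apply to the point x, -y, -z); pixel columns grow to the right and rows downward; lengths in mm; the calibration is good to about 2 mm. A picture is of the moment at which its call begins: read the wrist's pose just before it.
A pose or a line that the arm cannot do raises arm.MotionError and nothing moves.
- arm.close_job(): hands the job in, once; it reports no verdict.
Readings, each from a call of its own:
- readout.read_t(): time.
- readout.read_qpos(): joint angles.
- readout.read_joint_vel(): joint speeds.
- readout.read_joint_efforts(): joint torques, N m.
- readout.read_tcp_pos(): TCP position.
- readout.read_orientation(): TCP orientation.
- readout.read_wrist_force(): force on the tool from outside, world axes, zero at the start.
- readout.read_ft_torque(): the same for the moment, N m.
- readout.read_grip_width(): finger opening in mm.
Only numpy, scipy, OpenCV 4.12 (cv2) and the standard library are available. Lean on these libraries where they do the work, as an engineer would, in place of code of your own. Each camera call takes 0.05 s, during which the arm holds its last target. There are 200 camera calls.

TASK

Take the half-sole template by its black handle out of the wooden slot rack and slide its eye onto the peg of the steel stand, lifting the gravity flap with the eye and pushing on gently against the sprung sleeve until the flap drops behind the eye. Then let go, so that the template hangs locked on the peg by itself; do not ram or bottom out the sprung sleeve, and leave the shoe last, the tin and the brush where they are.

Things in the scene. Friction and masses are not known exactly. Their poses are not given: they have to be found in the camera images.
- grip (a point): Centre of the template's black grip: block 30 (x) x 24 (y, pinch here) x 40 mm (z), on a 10 mm round stalk. Axes are the template's: x from grip to plate (plate normal), z up, y across. Loose, about 0.24 kg (varies), mostly the plate: upright steel, 6 mm thick, 70 wide, mid-plane 105 mm along +x, lower edge 85 mm below this point. Grip hard (60 N or more) or it sags.
- eye (a point): Centre of the template's eye: an 18 mm round hole along x through the 6 mm plate, in a square tab 32 x 32 mm at the plate's top. In the template's axes it lies 105 mm (+x) and 40 mm (+z) from grip, level in y. Same axes as grip.
- rack: Fixed wooden slot rack, 120 x 120 mm, 45 mm tall; origin on the bench under the slot. The template stands in the slot, its lower 35 mm inside (slot 7.8 mm wide: it can lean a few degrees); lift it straight up by 40 mm or more. Behind it (+x) two fixed plain plates without handles, up to 130 mm tall.
- peg_tip (a point): Centre of the free end of the round steel peg: 10 mm across, 125 mm long, level, 240 mm above the bench. x points along the peg from free end to post (the way the eye goes on), z up. The force of the template on the stand, peg or keeper must stay under 20 N.
- hook: Fixed steel stand with the peg; origin on the bench under the peg's tip, axes as peg_tip; post (262 mm tall) 134 mm along +x. The keeper on the peg (two bars 24 mm wide overall, 27 mm above the peg's axis, flap, sleeve) is clamped at a place NOT measured: the closed flap's inner face is 14 to 36 mm behind the peg's tip, the bars reach at most 8 mm in front of the tip.
- flap (a joint): Angle (rad) of the gravity flap, a 12 mm wide steel tongue between the bars, ending 1.5 mm above the peg: 0 closed on its stop, sloping inward; an eye pushed along the peg lifts it inward and up (0.2 to 0.6 while passing, at most 0.95). It falls shut by its weight once the eye has passed its end by 5 to 12 mm, and cannot swing outward past 0, so it locks the eye in.
- sleeve (a joint): Travel (m) of the black sprung sleeve (26 mm across, round the peg, face 3 mm behind the closed flap): 0 out, grows as the eye pushes it to the post; hard end 0.0165, not to be struck. Spring 1.8 N + 0.6 N per mm. The flap drops behind the eye at 9 to 13 mm; let go, the sleeve presses the eye back on the flap and rests at 2 to 4 mm; back at 0 means not caught.
- last: Bystander: green plastic shoe last on a steel sole, 215 mm long, 60 mm wide, 90 mm tall; origin under its middle. Leave it alone.
- tin: Bystander: round dark tin, 80 mm across, 30 mm tall; origin under its middle. Leave it alone.
- brush: Bystander: brush lying on the bench, under 40 mm tall; origin under its middle. Leave it alone.
Things that resemble listed ones, but are neither listed nor needed, are in the scene too. Leave any pink or red look-alike of the part that bears grip alone.

How it is judged:
By the outcome, as a careful person would: the job done as asked, in the order asked, and still so for the second after the job is handed in, with the robot touching nothing.
It also fails if it takes over 72 s, if anything falls off the work surface, if the arm or the gripper's body presses on something with over 40 N, if the wrist force passes 120 N, or if a joint passes its speed limit or range.

## Working session

There is one attempt and no reset: what is moved stays moved. The work goes in short steps, each a Python script; the robot and the scene stay as the last script left them, time stands still between calls to the robot, and variables do not carry over. Pictures are saved under pics/ and viewed, about 8 in all and at most 12, crops included, and the job is handed in when it is done.

```bash
ls; mkdir -p pics; cat > h.py <<'E'
import numpy as np, cv2
from workcell import arm, open_gripper, grab, viewer, readout
def shot(name):
    if name=="wrist":
        p=np.array(readout.read_tcp_pos());R=np.array(readout.read_orientation())
    c=viewer.camera(name)
    f=200/np.tan(np.radians(c["vertical_fov"])/2)
    c["K"]=np.array([[f,0,c["cx"]],[0,f,c["cy"]],[0,0,1.]])
    c["d"]=np.array(c["dist_coeffs"],float)
    if name=="wrist":
        T=np.array(c["tool_from_camera"]); c["eye"]=p+R@T[:3,3]; c["rotation"]=R@T[:3,:3]
    c["eye"]=np.array(c["eye"]);c["rotation"]=np.array(c["rotation"])
    return c
def save(c,n,crop=None,scale=1):
    im=c["image"][...,::-1]
    if crop: im=im[crop[1]:crop[3],crop[0]:crop[2]]
    cv2.imwrite(n,cv2.resize(im,None,fx=scale,fy=scale,interpolation=cv2.INTER_CUBIC))
def rays(c,uv):
    u=cv2.undistortPoints(np.array(uv,float).reshape(-1,1,2),c["K"],c["d"]).reshape(-1,2)
    return np.c_[u[:,0],-u[:,1],-np.ones(len(u))]@c["rotation"].T
def onplane(c,uv,z):
    r=rays(c,uv); return c["eye"]+r*((z-c["eye"][2])/r[:,2])[:,None]
def cloud(c):
    h,w=c["range_z"].shape; vv,uu=np.mgrid[:h,:w]
    return c["eye"]+(rays(c,np.c_[uu.ravel(),vv.ravel()])*c["range_z"].ravel()[:,None]).reshape(-1,3), c["range_z"].ravel()>0
def proj(c,P):
    q=(np.array(P,float).reshape(-1,3)-c["eye"])@c["rotation"]
    q=q*[1,-1,-1]
    return cv2.projectPoints(q,np.zeros(3),np.zeros(3),c["K"],c["d"])[0].reshape(-1,2)
E
python3 - <<'E'
from h import *
import pickle
for n in ["scene","top"]:
    c=shot(n); save(c,f"pics/{n}0.png"); pickle.dump(c,open(n+"0.pkl","wb"))
    print(n,c["eye"],c["rotation"].round(3).tolist(),c["K"][0,0],c["d"],(c["range_z"]>0).mean())
print(readout.read_t())
E
```

```text
pics
scene [1059.32038569 -359.27829018 1274.07019282] [[0.464, -0.739, 0.489], [0.886, 0.385, -0.26], [0.004, 0.554, 0.833]] 467.50798645020916 [-0.13243921  0.          0.          0.          0.        ] 0.99590234375
top [ 348.15362989  -13.05705267 1408.31844553] [[0.014, 0.997, -0.078], [-1.0, 0.014, 0.005], [0.006, 0.078, 0.997]] 487.3136685197556 [-0.08950297  0.          0.          0.          0.        ] 0.99596875
0.1
```

View pics/scene0.png

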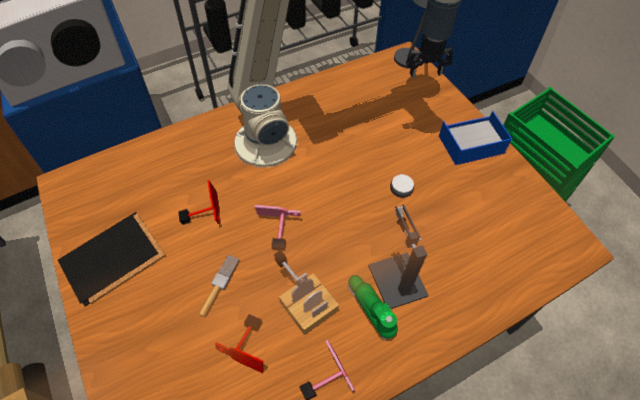

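View pics/top0.png

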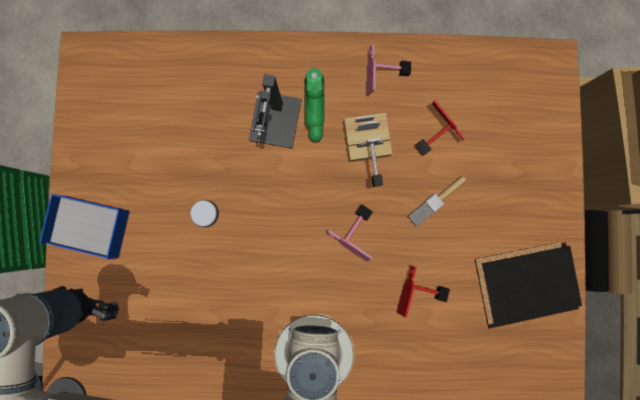

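Candidates (top view): the steel template in the rack with its grip at (376,180); pink ones with grips at (405,68) and (363,212); red ones at (423,147) and (442,293). By description it is the steel one standing in the wooden rack (scene view: grip at (281,257)). The stand is at top (268,110), with its peg pointing towards the robot. Next I'll take a close crop and measure.

```bash
python3 - <<'E'
from h import *
import pickle
s=pickle.load(open("scene0.pkl","rb"));t=pickle.load(open("top0.pkl","rb"))
a=cv2.resize(s["image"][190:340,240:440,::-1],None,fx=4,fy=4,interpolation=cv2.INTER_CUBIC)
cv2.imwrite("pics/crop1.png",a[:600])
b=t["image"][60:200,240:400,::-1]; cv2.imwrite("pics/crop2.png",cv2.resize(b,None,fx=4.2,fy=4.2,interpolation=cv2.INTER_CUBIC))
for n,c,boxes in (("top",t,{"grip":(366,168,388,190),"rackall":(340,105,395,190),"stand":(245,70,305,150)}),("scene",s,{"grip":(272,248,292,268),"rackall":(272,248,340,330),"stand":(365,200,430,310)})):
    P,ok=cloud(c); P=P.reshape(400,640,3)
    for k,(x0,y0,x1,y1) in boxes.items():
        Q=P[y0:y1,x0:x1].reshape(-1,3); I=c["image"][y0:y1,x0:x1].reshape(-1,3).astype(int)
        for lo,hi in ((25,40),(40,60),(60,90),(90,130),(130,180),(180,235),(235,250),(250,275),(275,320)):
            m=(Q[:,2]>lo)&(Q[:,2]<hi)
            if m.sum()>2:print(n,k,lo,hi,m.sum(),Q[m].mean(0).round(),Q[m].min(0).round(),Q[m].max(0).round(),I[m].mean(0).round())
E
```

```text
top grip 60 90 12 [ 491. -157.   82.] [ 474. -169.   67.] [ 522. -154.   90.] [66. 50. 39.]
top grip 90 130 133 [ 492. -166.  105.] [ 472. -179.   91.] [ 522. -154.  116.] [77. 70. 65.]
top rackall 25 40 197 [ 613. -144.   37.] [ 552. -216.   25.] [686. -78.  40.] [159. 136.  96.]
top rackall 40 60 1237 [ 617. -145.   45.] [ 553. -213.   40.] [688. -81.  60.] [173. 150. 108.]
top rackall 60 90 160 [ 625. -142.   77.] [ 474. -184.   60.] [ 670. -110.   90.] [90. 84. 78.]
top rackall 90 130 362 [ 559. -155.  105.] [ 472. -183.   90.] [ 666. -114.  130.] [106. 101.  96.]
top rackall 130 180 38 [ 592. -150.  146.] [ 585. -166.  131.] [ 640. -135.  155.] [156. 155. 152.]
top stand 25 40 18 [701. 114.  32.] [696. 101.  26.] [721. 131.  40.] [32. 32. 32.]
top stand 40 60 24 [702. 113.  51.] [696. 101.  40.] [720. 132.  59.] [29. 29. 29.]
top stand 60 90 34 [701. 112.  74.] [696. 101.  60.] [720. 131.  89.] [28. 29. 28.]
top stand 90 130 44 [703. 110. 108.] [695. 101.  90.] [722. 126. 129.] [31. 30. 28.]
top stand 130 180 52 [704. 107. 154.] [696. 101. 131.] [721. 119. 179.] [34. 31. 29.]
to
[... 1150 characters left out ...]
 [691.  29.  53.] [649. -19.  41.] [727. 122.  60.] [ 52. 101.  44.]
scene stand 60 90 306 [718.  27.  75.] [677. -14.  60.] [759. 126.  90.] [ 36. 111.  48.]
scene stand 90 130 108 [722.  89. 107.] [697.  -7.  90.] [758. 126. 130.] [46. 61. 40.]
scene stand 130 180 120 [716. 108. 156.] [696. 100. 130.] [726. 126. 180.] [59. 44. 36.]
scene stand 180 235 166 [710. 110. 211.] [606. 100. 180.] [726. 149. 235.] [77. 53. 38.]
scene stand 235 250 171 [660. 121. 243.] [578. 100. 235.] [727. 150. 250.] [106.  74.  54.]
scene stand 250 275 364 [666. 122. 265.] [580. 100. 250.] [726. 148. 275.] [108.  81.  65.]
scene stand 275 320 110 [631. 129. 277.] [578. 110. 275.] [681. 148. 281.] [116.  87.  71.]
```

View pics/crop1.png

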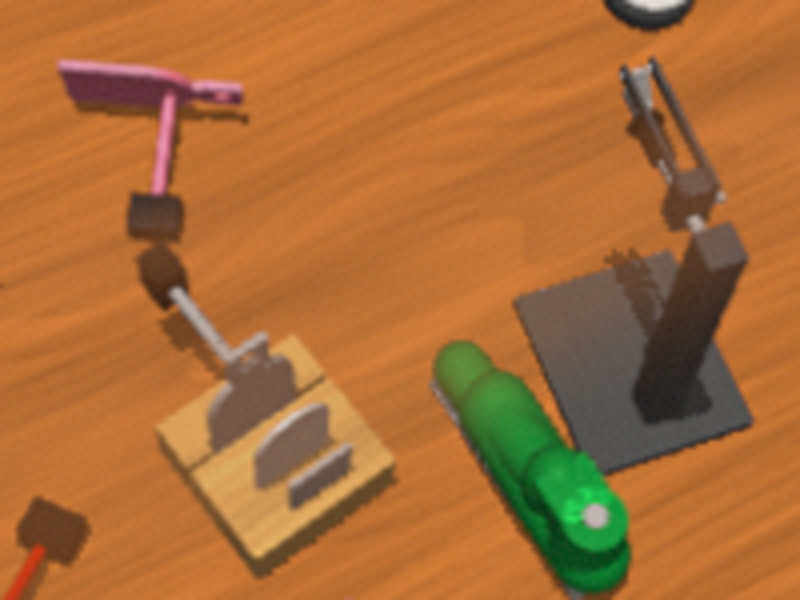

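View pics/crop2.png

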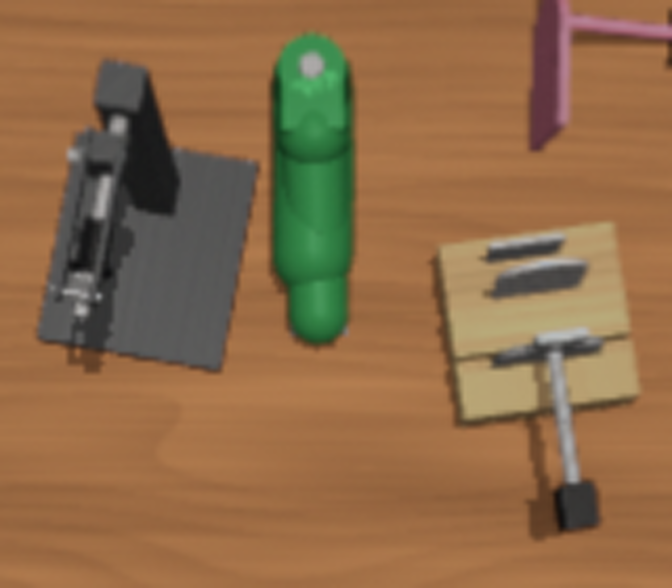

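The target is confirmed: the steel plate standing in the rack, with a black grip (crop1 (163,275)) and its eye tab at (250,355). The peg and keeper run from (640,75) to the post at (720,245). Next I'll fly the wrist camera over the peg, then over the grip.

```bash
cat >> h.py <<'E'
def Rdown(yaw,flip=1):
    # tool z down, tool y = flip * (template y)
    y=flip*np.array([-np.sin(yaw),np.cos(yaw),0]); z=np.array([0,0,-1.]); return np.c_[np.cross(y,z),y,z]
E
python3 - <<'E'
from h import *
import pickle
t=pickle.load(open("top0.pkl","rb"));s=pickle.load(open("scene0.pkl","rb"))
c=shot("wrist"); T=np.array(c["tool_from_camera"]); print(T.round(3).tolist(),c["K"][0,0],c["d"])
print(np.array(readout.read_orientation()).round(2).tolist(), readout.read_wrist_force())
for n,c,b in (("top",t,(366,100,392,190)),("scene",s,(265,245,340,330))):
    P,ok=cloud(c);P=P.reshape(400,640,3)[b[1]:b[3],b[0]:b[2]].reshape(-1,3)
    st=P[(P[:,2]>75)&(P[:,2]<112)&(P[:,0]>515)&(P[:,0]<580)]
    vx,vy,x0,y0=cv2.fitLine(st[:,:2].astype(np.float32),cv2.DIST_HUBER,0,.01,.01).ravel(); print(n,"stalk yaw",np.degrees(np.arctan(vy/vx)),x0,y0,st[:,2].max())
for n,c,b in (("top",t,(245,70,305,150)),("scene",s,(365,200,430,310))):
    P,ok=cloud(c);P=P.reshape(400,640,3)[b[1]:b[3],b[0]:b[2]].reshape(-1,3)
    st=P[(P[:,2]>236)&(P[:,0]<690)]
    vx,vy,x0,y0=cv2.fitLine(st[:,:2].astype(np.float32),cv2.DIST_HUBER,0,.01,.01).ravel(); print(n,"peg yaw",np.degrees(np.arctan(vy/vx)),x0,y0)
for f in (1,-1):
  for nm,p,y in (("grip",[492,-167,76],.14),("peg",[530,150,181],-.19)):
    print(f,nm,arm.inverse_kinematics(p,Rdown(y,f)))
E
```

```text
[[0.0, 0.953, 0.302, 78.754], [1.0, -0.0, -0.001, 1.096], [-0.001, 0.302, -0.953, -142.059], [0.0, 0.0, 0.0, 1.0]] 293.54294770960064 [-0.05426253  0.          0.          0.          0.        ]
[[0.95, -0.32, -0.0], [-0.32, -0.95, -0.0], [0.0, 0.0, -1.0]] [ 0.32757302  0.34083557 -0.92618136]
top stalk yaw 8.810124 547.655 -157.34065 103.72378790271864
scene stalk yaw 8.990214 551.35925 -159.40671 102.570846725828
top peg yaw -1.0195677 634.9671 129.77454
scene peg yaw -8.670162 638.4335 124.91853
1 grip [-0.02550215  0.29888528 -0.24591913  0.         -1.02599192 -1.40529418]
1 peg [ 0.55992356  0.27662228  0.00895456  0.         -1.3031286  -2.32071988]
-1 grip [-0.02550215  0.29888528 -0.24591913  0.         -1.02599192  1.73629848]
-1 peg [ 0.55992356  0.27662228  0.00895456  0.         -1.3031286   0.82087277]
```

```bash
cat >> h.py <<'E'
def look_pose(target,yaw,D):
    u=np.array([np.cos(yaw),np.sin(yaw),0]); ax=.302*u+np.array([0,0,-.953])
    cam=np.array(target)-D*ax
    return cam+79*u-np.array([0,0,142]), Rdown(yaw)
E
python3 - <<'E'
from h import *
import pickle
p=np.array(readout.read_tcp_pos())
arm.move_straight(p+[0,0,140],feed=300)
P,R=look_pose([630,130,255],-.17,250); print(P)
arm.move_to(P,R); arm.hold(.2)
c=shot("wrist"); pickle.dump(c,open("w_peg.pkl","wb"))
P,R=look_pose([492,-167,115],.155,260); print(P)
arm.move_to(P,R); arm.hold(.2)
c2=shot("wrist"); pickle.dump(c2,open("w_grip.pkl","wb"))
cv2.imwrite("pics/w1.png",cv2.resize(np.vstack([c["image"],c2["image"]])[...,::-1],None,fx=.75,fy=.75,interpolation=cv2.INTER_AREA))
print(readout.read_t(), readout.read_tcp_pos(), readout.read_wrist_force())
E
```

```text
[633.44954668 129.40786178 351.25      ]
[ 492.47424553 -166.92589755  220.78      ]
4.75 [ 493.07015182 -166.39380552  220.85189954] [-1.00641214 -0.21398173  0.68157224]
```

View pics/w1.png

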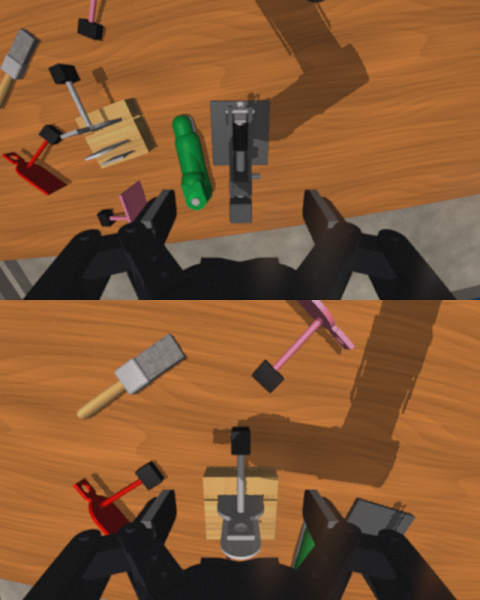

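The wrist views show the keeper and peg running vertically at about col 240, rows 100–220 (upper half), and the grip at (241,440) with its stalk running to the plate at (240,510) (lower half). Now I'll extract numbers from the depth.

```bash
python3 - <<'E'
from h import *
import pickle
w=pickle.load(open("w_peg.pkl","rb"));g=pickle.load(open("w_grip.pkl","rb"))
save(w,"pics/w_pegcrop.png",(260,115,380,305),3)
P,ok=cloud(w)
m=ok&(abs(P[:,0]-640)<100)&(abs(P[:,1]-128)<50)&(P[:,2]>232)&(P[:,2]<300)
Q=P[m]; print("n",len(Q))
# post top / whole structure
u=np.array([np.cos(-.17),np.sin(-.17)]);v=np.array([-u[1],u[0]])
o=np.array([585,137.])
a=(Q[:,:2]-o)@u;b=(Q[:,:2]-o)@v
for lo in range(-20,170,5):
    k=(a>=lo)&(a<lo+5)
    if k.sum():
        print(lo,k.sum(),"b",np.percentile(b[k],[2,50,98]).round(1),"z",np.percentile(Q[k,2],[2,50,98]).round(1))
P,ok=cloud(g)
m=ok&(abs(P[:,0]-545)<85)&(abs(P[:,1]+160)<40)&(P[:,2]>80)&(P[:,2]<160);Q=P[m]
for nm,k in (("grip",(Q[:,0]<515)&(Q[:,2]>108)),("stalk",(Q[:,0]>518)&(Q[:,0]<580)&(Q[:,2]<112)),("tab",(Q[:,0]>585)&(Q[:,2]>140))):
    q=Q[k]; r=cv2.minAreaRect(q[:,:2].astype(np.float32)); l=cv2.fitLine(q[:,:2].astype(np.float32),cv2.DIST_HUBER,0,.01,.01).ravel()
    print(nm,k.sum(),q.mean(0).round(1),q.min(0).round(1),q.max(0).round(1),r,"line yaw",np.degrees(np.arctan2(l[1],l[0])),l[2:])
E
```

```text
n 4568
-5 118 b [-11.1   0.3  11.6] z [241.1 245.5 277.4]
0 271 b [-12.5  -0.1  12.6] z [242.1 273.3 277.6]
5 135 b [-10.5   0.7  11.8] z [262.7 275.6 277.7]
10 138 b [-10.5   0.7  11.8] z [253.2 270.7 277.9]
15 129 b [-10.6   0.7  12. ] z [244.5 276.  277.7]
20 222 b [-10.6   0.7  12. ] z [234.3 251.6 277.6]
25 164 b [-10.7   0.8  12.1] z [244.2 252.4 277.8]
30 177 b [-10.8  -0.1  12.2] z [242.3 248.7 277.8]
35 174 b [-10.8   0.8  12.3] z [242.5 248.7 277.7]
40 174 b [-10.2   1.7  12.4] z [242.2 248.3 277.6]
45 162 b [-10.2   0.8  11.7] z [242.5 248.2 277.5]
50 120 b [-10.3   0.4  11.8] z [242.7 248.6 277.8]
55 114 b [-10.3   1.7  11.9] z [239.8 260.6 277.5]
60 121 b [-10.4   0.9  12. ] z [239.6 268.5 277.3]
65 121 b [-10.4   1.8  12. ] z [239.6 271.1 277.6]
70 115 b [-10.5   0.9  12.1] z [239.6 273.1 277.5]
75 347 b [-9.7  1.8 12.1] z [236.1 257.3 277.2]
80 244 b [-10.8   0.9  21.6] z [238.1 273.4 277.5]
85 246 b [-10.    7.5  25.1] z [240.5 273.5 277.3]
90 175 b [-10.9   1.7  22.2] z [242.5 274.  277.7]
95 73 b [-10.9   1.7  13.1] z [272.4 273.8 277.5]
110 61 b [-8.8  2.8 13.5] z 
[... 298 characters left out ...]
1.5  13.9] z [260.1 261.1 262.4]
grip 790 [ 489.6 -166.9  109.5] [ 473.5 -179.9  108. ] [ 505.2 -153.   111.8] ((489.4122619628906, -166.87887573242188), (29.313676834106445, 23.756372451782227), 9.14448070526123) line yaw 28.308638 [ 489.4142  -166.88121]
stalk 485 [ 546.5 -158.1   96.3] [ 518.1 -167.2   90.7] [ 579.8 -149.3   99.8] ((548.595458984375, -157.417724609375), (63.28329849243164, 10.001100540161133), 8.809932708740234) line yaw 8.354557 [ 547.3093  -157.90001]
tab 465 [ 590.2 -151.2  148.1] [ 585.3 -166.9  140.1] [ 597.3 -135.3  152.1] ((591.4243774414062, -151.06887817382812), (8.246109962463379, 31.28827667236328), 7.7000861167907715) line yaw -81.08955 [ 589.4175  -151.21295]
```

View pics/w_pegcrop.png

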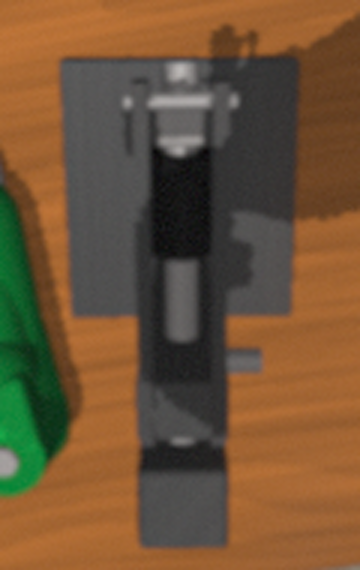

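```bash
cat >> h.py <<'E'
def Rp(yaw,pitch): # pitch>0: template x axis points up
    y=np.array([-np.sin(yaw),np.cos(yaw),0]); return cv2.Rodrigues(-pitch*y)[0]@Rdown(yaw)
E
python3 - <<'E'
from h import *
import pickle
g=pickle.load(open("w_grip.pkl","rb"));w=pickle.load(open("w_peg.pkl","rb"))
P,ok=cloud(g)
yaw=np.radians(8.7);u=np.array([np.cos(yaw),np.sin(yaw)]);v=np.array([-u[1],u[0]]);o=np.array([489.5,-166.9])
a=(P[:,:2]-o)@u;b=(P[:,:2]-o)@v
xs=[];zs=[]
for lo in range(-15,95,6):
    k=ok&(a>=lo)&(a<lo+6)&(abs(b)<2.5)&(P[:,2]>75)
    if k.sum(): z=np.median(P[k,2]);print(lo+3,k.sum(),z.round(1),end=" | "); (18<lo<82) and (xs.append(lo+3),zs.append(z))
print("slope deg",np.degrees(np.polyfit(xs,zs,1)[0]))
P,ok=cloud(w)
u=np.array([np.cos(-.161),np.sin(-.161)]);v=np.array([-u[1],u[0]]);o=np.array([585,137.])
a=(P[:,:2]-o)@u;b=(P[:,:2]-o)@v
k=ok&(abs(b)<3)&(a<5)&(a>-20)&(P[:,2]>225)&(P[:,2]<250);print("tip a",np.sort(a[k])[:8].round(1),P[k,2].mean())
k=ok&(abs(b-.6)<3)&(a>-10)&(a<35)&(P[:,2]>225); print("profile",[(x,np.median(P[k&(abs(a-x)<1),2]).round(1)) for x in range(-6,34,2) if (k&(abs(a-x)<1)).sum()])
k=ok&(abs(abs(b-.6)-8)<1.2)&(a>5)&(a<35)&(P[:,2]>225)&(P[:,2]<255); print("sleeve edge a",np.sort(a[k])[:6].round(1))
k=ok&(abs(b)<20)&(a>112)&(P[:,2]>259)&(P[:,2]<264); print("post a",np.percentile(a[k],[1,99]),"b",np.percentile(b[k],[1,99]))
k=ok&(abs(b)<14)&(a>20)&(a<80)&(P[:,2]>271)&(P[:,2]<280);print("bars b",np.percentile(b[k],[1,99]), "near",np.percentile(b[k&(a<35)],[1,99]),"far",np.percentile(b[k&(a>65)],[1,99]))
E
```

```text
-12 64 107.6 | -6 1017 304.9 | 0 31 110.0 | 6 32 110.0 | 12 28 110.0 | 18 7 95.8 | 24 30 95.7 | 30 28 95.7 | 36 30 95.9 | 42 30 96.5 | 48 28 96.8 | 54 27 96.8 | 60 21 97.5 | 66 27 97.1 | 72 26 97.6 | 78 27 97.8 | 84 26 98.2 | 90 26 98.3 | 96 27 98.7 | slope deg 2.470285008709894
tip a [-4.7 -4.6 -4.6 -4.5 -4.5 -4.5 -4.5 -3.9] 243.87578762674408
profile [(-4, np.float64(243.3)), (-2, np.float64(244.1)), (0, np.float64(244.5)), (2, np.float64(272.7)), (4, np.float64(271.8)), (6, np.float64(268.6)), (8, np.float64(264.8)), (10, np.float64(261.6)), (12, np.float64(259.1)), (14, np.float64(255.0)), (16, np.float64(252.3)), (18, np.float64(251.2)), (20, np.float64(244.2)), (22, np.float64(249.9)), (24, np.float64(252.2)), (26, np.float64(252.0)), (28, np.float64(248.4)), (30, np.float64(248.6)), (32, np.float64(248.6))]
sleeve edge a [21.6 21.6 21.6 21.6 21.7 21.7]
post a [114.61171567 142.42505348] b [-12.90793645  13.73328901]
bars b [-11.15132986  12.03153315] near [-11.07913218  11.91892116] far [-11.16237369  11.53776869]
```

```bash
python3 - <<'E'
from h import *
yaw=np.radians(8.7);p=np.radians(2.5);u=np.array([np.cos(yaw),np.sin(yaw),0])
R=Rp(yaw,p);zt=-R[:,2]; print("x_t",-R[:,0])
C=np.array([489.4,-166.9,110])-20*zt
T=C-19*zt
arm.move_to(T+60*zt,R); arm.move_straight(T,feed=100)
f0=np.array(readout.read_wrist_force())
grab(100); arm.hold(.3)
print("width",readout.read_grip_width(),"f",f0,readout.read_wrist_force(),T,readout.read_tcp_pos())
arm.move_straight(T+[0,0,12],feed=40)
print("lifted12",readout.read_wrist_force(),readout.read_ft_torque(),readout.read_grip_width())
arm.move_straight(T+[0,0,75],feed=100); arm.hold(.2)
print(readout.read_t(),readout.read_wrist_force(),readout.read_ft_torque(),readout.read_grip_width(),readout.read_tcp_pos())
c=shot("scene");t=shot("top");w=shot("wrist")
import pickle;pickle.dump((c,t,w),open("lift.pkl","wb"))
a=cv2.resize(c["image"][200:320,240:400],None,fx=3,fy=3,interpolation=cv2.INTER_CUBIC)
b=cv2.resize(w["image"],(480,300));b=np.pad(b,((0,60),(0,0),(0,0)))[:360,60:360]
cv2.imwrite("pics/lift.png",np.hstack([a,b])[...,::-1])
E
```

```text
x_t [0.98755306 0.15111685 0.04361939]
width 22.96094139788747 f [ 0.71405555  0.29004464 -0.66114661] [-1.17817386  0.00291339  2.59435943] [ 491.08158241 -166.64268173   71.03711936] [ 491.23148862 -166.69465079   71.19712002]
lifted12 [-0.3155725  -0.9554459  -1.85659544] [-0.02778958  0.23357887 -0.01684131] 23.013310421021835
8.275 [-0.01402725  0.1024438  -1.90498855] [-0.10250206  0.33175249  0.03594138] 22.89656370593688 [ 490.6325517  -166.5958717   145.26122968]
```

View pics/lift.png

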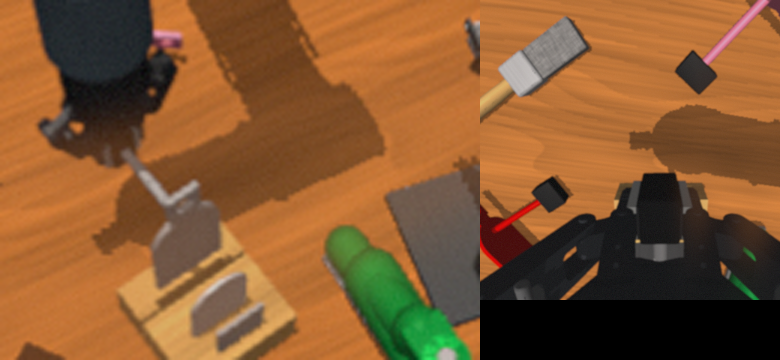

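Grasped (width 23 mm) and lifted about 74 mm clear of the rack. Now I'll carry it level to a spot in front of the peg tip and measure the tab against the peg in the same views.

```bash
cat >> h.py <<'E'
YH=-.161; U=np.array([np.cos(YH),np.sin(YH),0]); V=np.array([-U[1],U[0],0]); Z=np.array([0,0,1.])
TIP=np.array([585,137,240.])-4.6*U+.4*V
def tcp_for(s,dl=0,dz=0): # eye mid-plane s mm behind tip (negative: in front)
    return TIP+(s-105)*U+dl*V+(dz-40-19)*Z
def hookc(P): d=P-TIP; return np.c_[d@U,d@V,d[:,2]]
E
python3 - <<'E'
from h import *
import pickle
R=Rp(YH,0)
p=np.array(readout.read_tcp_pos())
arm.move_straight(p+[0,0,50],rot=Rp(np.radians(8.7),0),feed=150)
print(tcp_for(-35))
arm.move_straight(tcp_for(-35),rot=R,feed=150); arm.hold(.3)
print(readout.read_t(),readout.read_tcp_pos(),np.array(readout.read_orientation()).round(4).tolist(),readout.read_wrist_force(),readout.read_ft_torque())
s=shot("scene");t=shot("top");pickle.dump((s,t),open("pre.pkl","wb"))
b=proj(s,TIP)[0];print("tip px",b,proj(t,TIP)[0]); x,y=b.astype(int)
save(s,"pics/pre.png",(x-60,y-50,x+60,y+50),6)
for n,c in (("scene",s),("top",t)):
    P,ok=cloud(c);H=hookc(P)
    q=lambda k:[np.percentile(H[k,i],[2,50,98]).round(1).tolist() for i in range(3)]+[int(k.sum())]
    tab=ok&(abs(H[:,0]+35)<8)&(abs(H[:,1])<30)&(H[:,2]>-5)&(H[:,2]<30); print(n,"tab",q(tab))
    pl=ok&(abs(H[:,0]+35)<12)&(abs(H[:,1])<50)&(H[:,2]<-18)&(H[:,2]>-110); print(n,"plate",q(pl))
    if pl.sum()>20: print("plate fit [1,b,z]",np.linalg.lstsq(np.c_[np.ones(pl.sum()),H[pl][:,1:]],H[pl,0],rcond=None)[0])
    bars=ok&(H[:,0]>20)&(H[:,0]<80)&(abs(H[:,1])<20)&(H[:,2]>30)&(H[:,2]<42); print(n,"bars",q(bars))
    tp=ok&(H[:,0]>-12)&(H[:,0]<3)&(abs(H[:,1])<6)&(abs(H[:,2])<8); print(n,"tip",q(tp) if tp.any() else 0)
E
```

```text
[442.33416575 160.57498119 181.        ]
11.5667 [442.3747149  160.4728632  181.02154512] [[-0.987, 0.1605, 0.0], [0.1605, 0.987, 0.0001], [-0.0, 0.0001, -1.0]] [ 0.12040677 -0.38149975 -1.09011907] [-0.00839906  0.11122976 -0.0666966 ]
tip px [397.19826279 212.37456819] [258.79792292 134.50483975]
scene tab [[-41.3, -35.9, -33.0], [-18.2, -2.3, 14.3], [-3.6, 13.1, 18.3], 58]
scene plate [[-39.6, -34.8, -32.1], [-37.0, -8.9, 27.6], [-107.5, -67.0, -22.0], 331]
plate fit [1,b,z] [-3.56479767e+01 -2.16862490e-03 -1.08025420e-02]
scene bars [[21.0, 50.1, 78.5], [-13.2, 6.2, 11.6], [30.2, 35.9, 39.9], 105]
scene tip [[-3.8, -0.5, 2.7], [-4.5, -4.0, -2.9], [-2.0, -0.8, 0.8], 4]
top tab [[-39.0, -36.3, -32.7], [-17.0, -1.4, 14.9], [-2.5, 13.9, 18.1], 48]
top plate [[-45.1, -38.3, -33.0], [-35.7, -6.2, 31.7], [-106.4, -49.9, -24.0], 150]
plate fit [1,b,z] [-3.80559505e+01 -2.68595767e-02  2.44879744e-03]
top bars [[21.4, 50.7, 78.6], [-12.4, 7.7, 12.2], [30.7, 35.6, 39.8], 103]
top tip [[-0.9, 0.4, 2.8], [-4.2, -0.5, 4.2], [-4.2, -0.1, 7.3], 9]
```

View pics/pre.png

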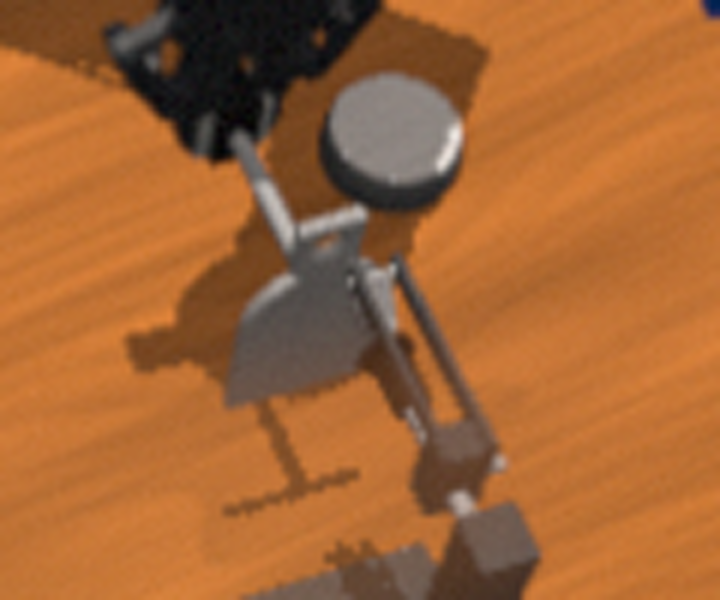

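The tab sits about 1.2 mm off to −y and the height is right. I'll correct sideways and thread it slowly while watching the force.

```bash
cat >> h.py <<'E'
def force(n=8):
    F=[]
    for _ in range(n): arm.hold(.02); F.append(readout.read_wrist_force())
    f=np.mean(F,0); return np.array([f@U,f@V,f[2]])
E
python3 - <<'E'
from h import *
DL,DZ=1.2,-.5
arm.move_straight(tcp_for(-12,DL,DZ),feed=50); arm.hold(.2)
f0=force(15); np.save("f0.npy",f0); print(f0,readout.read_t())
for s in [-6,-2,2,6,10,13,15,17,19,21,22.5]:
    arm.move_straight(tcp_for(s,DL,DZ),feed=25); f=force(6)-f0
    print(s,f.round(2),round(float((np.array(readout.read_tcp_pos())-tcp_for(s,DL,DZ))@U),2))
    if np.abs(f[1:]).max()>4 or f[0]<-5: print("stop");break
print(readout.read_t())
import pickle
s=shot("scene");t=shot("top");pickle.dump((s,t),open("in1.pkl","wb"))
x,y=proj(s,TIP)[0].astype(int);a=cv2.resize(s["image"][y-35:y+45,x-40:x+40],(480,480),interpolation=cv2.INTER_CUBIC)
x,y=proj(t,TIP)[0].astype(int);b=cv2.resize(t["image"][y-55:y+25,x-25:x+28],(318,480),interpolation=cv2.INTER_CUBIC)
cv2.imwrite("pics/in1.png",np.hstack([a,b])[...,::-1])
E
```

```text
[ 1.76688904e-03  2.94066718e-02 -1.86206750e+00] 12.725
-6 [-0.17  0.06  0.3 ] 0.0
-2 [-0.11 -0.09  0.16] 0.0
2 [ 0.1   0.1  -0.13] -0.01
6 [ 0.11 -0.04 -0.23] -0.02
10 [-0.14 -0.06 -0.76] 0.0
13 [-0.08 -0.38 -0.39] -0.03
15 [-0.01 -0.16 -0.48] -0.01
17 [ 0.09  0.16 -0.11] 0.02
19 [-0.38  0.43 -0.39] 0.04
21 [-0.47 -0.13  0.  ] -0.01
22.5 [ 0.1   0.25 -0.38] -0.02
16.9667
```

View pics/in1.png

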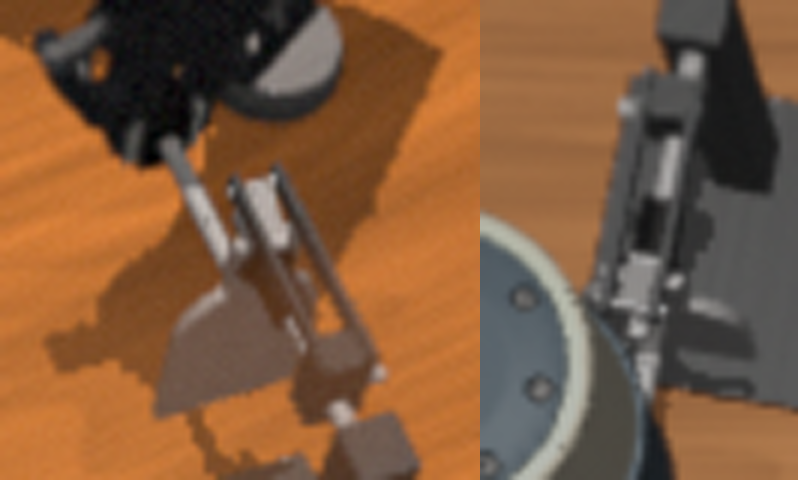

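The peg tip shows through the eye and the flap is lifted, with almost no side force. I'll push on in 1 mm steps against the sleeve.

```bash
python3 - <<'E'
from h import *
import pickle
DL,DZ=1.2,-.5; f0=np.load("f0.npy")
for s in np.r_[24:31:1.5,31.5:37.1:.8]:
    arm.move_straight(tcp_for(s,DL,DZ),feed=15); f=force(8)-f0
    print(round(s,1),f.round(2),round(float((np.array(readout.read_tcp_pos())-tcp_for(s,DL,DZ))@U),2))
    if np.abs(f[1:]).max()>5 or f[0]<-8.0: print("stop");break
print(readout.read_t())
s=shot("scene");t=shot("top");pickle.dump((s,t),open("in2.pkl","wb"))
x,y=proj(s,TIP)[0].astype(int);a=cv2.resize(s["image"][y-35:y+45,x-40:x+40],(480,480),interpolation=cv2.INTER_CUBIC)
x,y=proj(t,TIP)[0].astype(int);b=cv2.resize(t["image"][y-55:y+25,x-25:x+28],(318,480),interpolation=cv2.INTER_CUBIC)
cv2.imwrite("pics/in2.png",np.hstack([a,b])[...,::-1])
E
```

```text
24.0 [-2.5  -0.09 -0.16] -0.25
25.5 [-3.59  0.25 -0.21] -0.15
27.0 [-4.13  0.24  0.04] -0.13
28.5 [-4.89  0.19 -0.1 ] -0.24
30.0 [-5.68  0.49 -0.25] -0.43
31.5 [-6.28  0.13  0.36] -0.6
32.3 [-6.87  0.73  0.48] -0.7
33.1 [-6.96  0.42  0.5 ] -0.81
33.9 [-7.76  0.36  0.76] -0.91
34.7 [-8.51  0.81  1.24] -1.02
stop
20.9
```

View pics/in2.png

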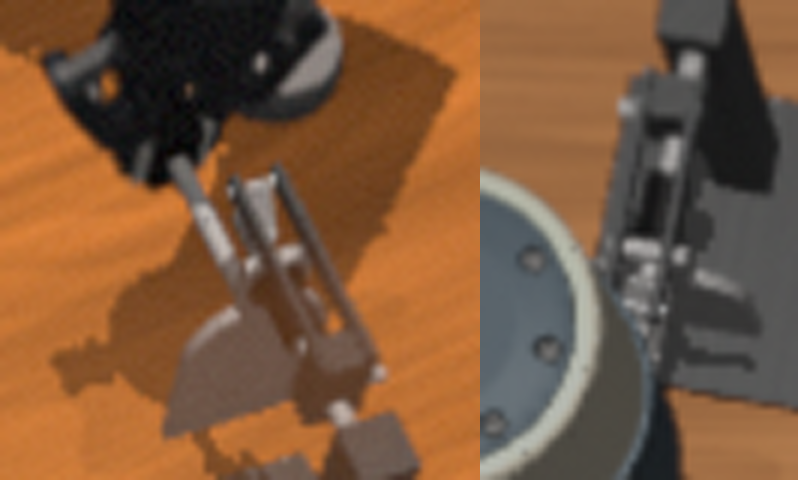

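The flap now looks dropped in front of the tab: it is steep again, with the tab visible behind it. I'll retreat gently to confirm; if it is locked, the sleeve force should vanish at about 2–4 mm of travel.

```bash
python3 - <<'E'
from h import *
import pickle
DL,DZ=1.2,-.5; f0=np.load("f0.npy")
for nm,file in (("closed","scene0.pkl"),("in1","in1.pkl"),("in2","in2.pkl")):
    s=pickle.load(open(file,"rb")); s=s[0] if isinstance(s,tuple) else s
    P,ok=cloud(s);H=hookc(P);k=ok&(abs(H[:,1])<5)&(H[:,0]>-5)&(H[:,0]<60)&(H[:,2]>5)&(H[:,2]<45)
    print(nm,[(a,np.median(H[k&(abs(H[:,0]-a)<2),2]).round(0)) for a in range(0,48,4) if (k&(abs(H[:,0]-a)<2)).any()])
for s in [33,31,29.5,28.5,27.5,26.5,25.5,24.5]:
    arm.move_straight(tcp_for(s,DL,DZ),feed=15); f=force(8)-f0
    print(s,f.round(2),round(float((np.array(readout.read_tcp_pos())-tcp_for(s,DL,DZ))@U),2))
    if f[0]>.3 or np.abs(f[1:]).max()>5: print("stop");break
print(readout.read_t())
E
```

```text
closed [(4, np.float64(34.0)), (8, np.float64(27.0)), (12, np.float64(22.0)), (16, np.float64(14.0)), (24, np.float64(10.0)), (28, np.float64(13.0)), (40, np.float64(10.0))]
in1 [(4, np.float64(32.0)), (8, np.float64(31.0)), (12, np.float64(26.0)), (16, np.float64(25.0)), (20, np.float64(22.0)), (24, np.float64(18.0)), (28, np.float64(16.0)), (44, np.float64(7.0))]
in2 [(0, np.float64(31.0)), (4, np.float64(29.0)), (8, np.float64(26.0)), (12, np.float64(22.0)), (16, np.float64(15.0)), (20, np.float64(12.0)), (28, np.float64(15.0)), (32, np.float64(14.0)), (36, np.float64(15.0)), (40, np.float64(9.0)), (44, np.float64(8.0))]
33 [-7.42  0.44  0.83] -0.83
31 [-6.57  0.39  0.31] -0.6
29.5 [-5.89  0.22 -0.03] -0.44
28.5 [-5.19  0.39 -0.13] -0.33
27.5 [-4.52  0.11 -0.44] -0.12
26.5 [-4.43  0.09 -1.02] 0.02
25.5 [-2.85  0.11 -1.75] 0.11
24.5 [ 3.04 -0.08 -2.17] 0.76
stop
24.1167
```

It is caught: pulling out gives +3 N against the flap at about 2–3 mm of sleeve travel, and the flap profile equals the closed one. I'll ease off the axial load, lower the eye onto the peg, let go and back off.

```bash
python3 - <<'E'
from h import *
import pickle
DL,DZ=1.2,-.5; f0=np.load("f0.npy")
for d in np.arange(-.5,-6.6,-1):
    arm.move_straight(tcp_for(25.1,DL,d),feed=15); f=force(8)-f0; print(d,f.round(2))
    if f[2]>1.2 or abs(f[0])>6: break
open_gripper(); arm.hold(.3)
p=np.array(readout.read_tcp_pos()); print(readout.read_grip_width())
arm.move_straight(p+[0,0,110],feed=120)
arm.move_straight(p+[0,0,110]-150*U,feed=200); arm.hold(.8)
print(readout.read_t(),readout.read_wrist_force())
s=shot("scene");t=shot("top");pickle.dump((s,t),open("end.pkl","wb"))
P,ok=cloud(s);H=hookc(P);k=ok&(abs(H[:,1])<5)&(H[:,0]>-5)&(H[:,0]<60)&(H[:,2]>5)&(H[:,2]<45)
print([(a,np.median(H[k&(abs(H[:,0]-a)<2),2]).round(0)) for a in range(0,48,4) if (k&(abs(H[:,0]-a)<2)).any()])
x,y=proj(s,TIP)[0].astype(int);a=cv2.resize(s["image"][y-50:y+50,x-50:x+50],(480,480),interpolation=cv2.INTER_CUBIC)
x,y=proj(t,TIP)[0].astype(int);b=cv2.resize(t["image"][y-55:y+45,x-32:x+34],(317,480),interpolation=cv2.INTER_CUBIC)
cv2.imwrite("pics/end.png",np.hstack([a,b])[...,::-1])
E
```

```text
-0.5 [ 2.19 -0.01 -1.16]
-1.5 [ 1.84 -0.71  2.37]
85.89766012314344
28.5833 [ 0.1037922  -0.48911593 -0.13769485]
[(4, np.float64(33.0)), (8, np.float64(30.0)), (12, np.float64(21.0)), (16, np.float64(13.0)), (20, np.float64(12.0)), (28, np.float64(16.0)), (32, np.float64(10.0)), (36, np.float64(8.0)), (44, np.float64(7.0))]
```

View pics/end.png

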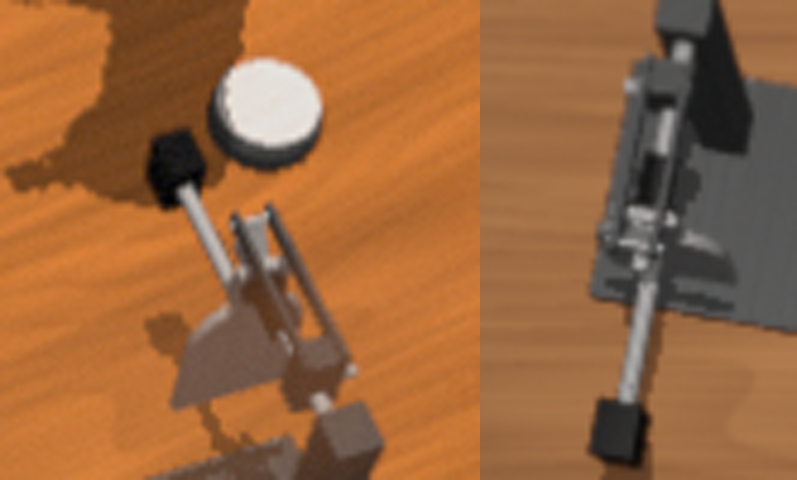

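The template hangs on the peg by itself. The flap is closed in front of the tab, the gripper is clear, and the tin and last are where they were. Handing in.

```bash
python3 -c "
from h import *
arm.close_job()"
```

```text
the job is handed in; nothing more can be done
```

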